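# Weigh the mustard jar on the sprung scale hook

## Robot

A 6-joint arm with a two-finger parallel gripper is mounted at the origin on a cart in front of the work surface, level with it; the furniture and walls round the work are solid. World frame = base frame: x ahead of the robot, y to its left, z up, the work surface at z = 0. Lengths are in m, angles in rad, forces in N, time in s.
With the tool pointing down it reaches from about 0.325 to 0.9 m from the base axis. Payload 3.5 kg.
Tool frame: the origin (TCP) lies midway between the tips of the shut fingers; the grasp point (between the pads) lies env.pinch_z behind it (env.pinch_z is the distance from the TCP to the grasp point, in m); z points along the fingers, y is the line along which they close (so a half turn about z gives the same grasp; the last joint's range is limited). The gripper opens to 85 mm and grips with 20 to 120 N. Pads are 22 mm wide; open, the fingers measure 114 mm over their backs; the gripper's body (76 mm by 85 mm) begins 54 mm behind the grasp point. The pads swing forward as they close: fully open they stand 13 mm farther back than shut.
Start: joints at [-1.309, 0.276, -0.026, 1.268, 0, 1.467], TCP at [0.223, -0.584, 0.231] pointing down, gripper open.
Joint ranges: [-3.12, 3.12], [-0.85, 1.88], [-1.08, 1.24], [-1.95, 2.15], [-1.57, 1.53], [-3.14, 3.14]. Speed limits (rad/s): [2.57, 2.57, 3.14, 3.14, 3.14, 3.14].

## Interface

Orientations are given as a 3x3 rotation matrix whose columns are the frame's x, y, z axes.
In Python, from station import env, optics gives the robot as it stands.
- The arm moves only by the shell command python3 -m creep 'ROWS'. ROWS is JSON, a list of rows, each a list of 5 numbers: the closure, from 0 (fully open) to 1 (shut), then the shift along the tool's x, y, z in mm, then the turn about the tool's z in degrees. A call has 1 to 12 rows; each row is the pose to reach, as a shift and turn from the pose commanded when the call began, along the tool's axes at that moment; what a row does not reach only later rows make up. A row lasts 1/8 s, in which the tool goes at most 62.5 mm and 10.7 degrees, less where a joint would pass 70% of its speed; a pose out of reach is approached as far as the arm can. A call with a gripper value outside its range is refused whole. The fingers move at their own pace and stop on an object; the grip force is fixed at half the most. Time passes only in rows, so rows that repeat a pose let the fingers close. It gives the time, the measured TCP pose, the force, the opening and the grip force at its end, in the units of the state.
- env.observe(): the state, without advancing time (a new reading comes with each control period).
- optics.grab_frame(name): name is "scene" or "top" or "wrist"; returns a dict with "frame" (420x560x3 uint8, red, green, blue), "camera_matrix" (3x3 intrinsics, pixels), "origin" and "rotation" of the camera in the world. Camera axes: x right, y down, z forward; pixel columns grow to the right and rows downward; lengths in m; the calibration is good to about 2 mm. The wrist camera is an equidistant fisheye: a pixel r from the principal point sees the ray r / f radians off the axis. A picture is of the moment at which its call begins. There is no depth.
- env.finish_job(): hands the job in; it is judged then, once.
The state is a dict: "t": time; "qpos": joint angles; "qd": joint speeds; "joint_efforts": joint torques, N m; "position": TCP position; "ee_rot": TCP orientation; "force": force on the tool from outside, world axes, zero at the start; "wrist_torque": the same for the moment, N m; "gripper_width": opening from 0.0 (shut) to 1.0 (fully open); "grasp_force": force on a finger pad.
Only numpy, scipy, OpenCV 4.12 (cv2) and the standard library are available. Lean on these libraries where they do the work, as an engineer would, in place of code of your own. Each camera call takes 0.05 s, during which the arm holds its last target. There are 200 camera calls.

## Task

Check how much mustard is left: pick up the wire carrier that holds the green-lidded jar by its wooden grip, hang its bail on the hook of the spring scale, and let go gently, without banging the hook down to its bottom stop. Leave the carrier hanging upright and still, with the hook settled under its weight, and do not disturb the carrier with the black-lidded jar.

Things in the scene. Friction and masses are not known exactly. Their poses are not given: they have to be found in the camera images.
- mustard_carrier: Wire carrier, 0.36 kg, fixed round a green-lidded jar. Origin: centre of the 86 mm round foot, z up. Lid top 87 mm up. Bail in its y-z plane: legs at y = +-43 mm, straight 6 mm top bar along y (60 mm long), underside 152 mm up; open along x between lid and bar. On the bar a wooden grip, 26 mm in x, 18 mm in y, 160 to 208 mm up: pinch its y faces from above, 185 mm up, fingertips above the bar.
- spread_carrier: The same kind of carrier (same sizes and origin), but round a black-lidded jar (lid top 83 mm up). To be left alone. The two carriers may stand in each other's place.
- hook_seat (a point): Seat of the spring scale's hook: bottom of its dip, on top of and midway between two parallel 8 mm wires (20 mm apart) that the bail's bar lies across. Moves with the hook; 220 mm up unloaded. x points level from hook tip to column, z up. Tip is 20 to 28 mm in front (-x) and rises 18 mm; wires reach 8 mm below the seat; behind the dip they run level 12 mm above it. Come from in front, hook between lid and bar.
- scale: The spring scale, fixed to the table: origin on the table straight under the hook's seat, x towards its column. Grey column, 64 mm wide, front face 70 mm behind the seat, top 243 mm up. Base plate 8 mm thick, 120 mm wide, from 45 mm in front of the origin to 100 mm behind it.
- scale_hook (a joint): How far the sprung hook has dipped, m: 0 unloaded (held up by a small preload of about 0.35 N), then 140 N/m; bottom stop at 0.050. The carrier's own weight dips it about 20 to 27 mm and it then bobs for under a second.

How it is judged:
At the end, for the whole second after the job is handed in: The green-lidded jar's carrier hangs from the hook alone: its foot within 25 mm of straight below the seat along each level axis and 135 to 170 mm below it, tilted less than 12 degrees; the hook is dipped 15 to 35 mm and still (under 10 mm/s), the carrier still (under 30 mm/s and 0.3 rad/s) (value of joint scale_hook between 0.015 and 0.035 m and velocity of joint scale_hook between -0.01 and 0.01 m/s and x of mustard_carrier in the frame of hook_seat between -0.025 and 0.025 m and y of mustard_carrier in the frame of hook_seat between -0.025 and 0.025 m and z of mustard_carrier in the frame of hook_seat between -0.17 and -0.135 m and angle between mustard_carrier's own z axis and vertical below 0.21 rad and linear speed of mustard_carrier below 0.03 m/s and angular speed of mustard_carrier below 0.3 rad/s); the robot touches nothing.
It fails at once if the hook is driven down near its bottom stop (dipped more than 46 mm) (value of joint scale_hook above 0.046 m).
It fails at once if the black-lidded jar's carrier is moved more than 25 mm or tipped (distance of spread_carrier from where it was at the start of the episode above 0.025 m or angle between spread_carrier's own z axis and vertical above 0.3 rad).
It also fails if it takes over 45 s, if anything falls off the work surface, if the arm or the gripper's body presses on something with over 40 N, if the wrist force passes 120 N, or if a joint passes its speed limit or range.

## Working session

There is one attempt and no reset: what is moved stays moved. The work goes in short steps, Python scripts to look and compute and a shell command to move; the robot and the scene stay as the last step left them, time stands still between calls to the robot, and variables do not carry over. Pictures are saved under pics/ and viewed, at most 10 in all, crops included, and the job is handed in when it is done.

```bash
mkdir -p pics; ls; python3 - <<'E'
from station import env, optics
import cv2, numpy as np, pickle
s=env.observe(); print(env.pinch_z, s)
d={}
for n in ("scene","top"):
    f=optics.grab_frame(n); d[n]=f
    cv2.imwrite(f"pics/{n}0.png",f["frame"][:,:,::-1]); print(n,f["camera_matrix"],f["origin"],f["rotation"])
pickle.dump(d,open("d0.pkl","wb"))
E
```

```text
pics
0.0187 {'t': 0.0, 'qpos': array([-1.30941423e+00,  2.77159906e-01, -2.78808896e-02,  1.26799752e+00,
        1.24415260e-05,  1.46738883e+00]), 'qd': array([ 0.00298486,  0.00063288, -0.00067561,  0.00129138, -0.0008035 ,
       -0.00021058]), 'joint_efforts': array([-5.49209778e-05, -4.45505834e+01,  2.95204800e+01,  1.62192550e-02,
       -3.01756938e-05, -3.16769459e-06]), 'position': array([ 0.22275877, -0.58312527,  0.23014299]), 'ee_rot': array([[ 9.34198920e-01,  3.56752094e-01, -5.67346247e-04],
       [ 3.56752462e-01, -9.34196434e-01,  2.16905011e-03],
       [ 2.43800329e-04, -2.22872644e-03, -9.99997487e-01]]), 'force': array([-0.07038582, -0.23877168,  0.14808343]), 'wrist_torque': array([-0.0380998 , -0.02300087, -0.03013769]), 'grasp_force': 0.0, 'gripper_width': 0.9998265716407243}
scene [[515.02710717   0.         280.61990422]
 [  0.         515.02710717 208.42324178]
 [  0.           0.           1.        ]] [0.232947   0.69994322 0.88843235] [[-0.89954287 -0.32572343  0.29107881]
 [-0.43672997  0.65614978 -0.61541401]
 [ 0.00946347 -0.68071412 -0.73248804]]
top [[501.39476668   0.         271.06805071]
 [  0.         501.39476668 210.87346851]
 [  0.           0.           1.        ]] [0.39387257 0.081516   1.1463475 ] [[ 0.00653491 -0.99188686  0.1269557 ]
 [-0.9997125  -0.00355137  0.02371283]
 [-0.02306958 -0.12707416 -0.99162491]]
```

View pics/scene0.png

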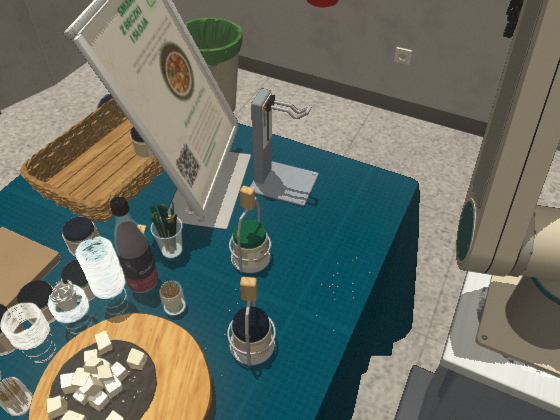

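View pics/top0.png

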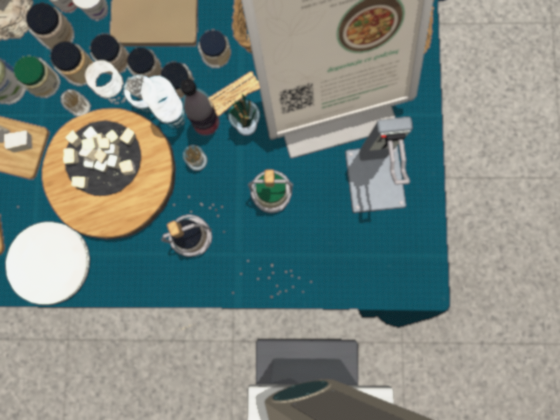

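The scene view shows the green jar's carrier at about (250,245) with its grip at (248,198), and the scale's column at (262,135) with the hook tip near (308,112). In the top view the green carrier is at (270,190) with its grip at (269,177), and the scale's base plate is at (377,180) with the hook near (400,165). I'll enlarge these parts next.

```bash
python3 - <<'E'
import cv2,pickle,numpy as np
d=pickle.load(open("d0.pkl","rb"))
a=d["top"]["frame"][110:220,240:420,::-1]; b=d["scene"]["frame"][80:280,215:330,::-1]
cv2.imwrite("pics/topc.png",cv2.resize(a,None,fx=4.4,fy=4.4,interpolation=cv2.INTER_CUBIC))
cv2.imwrite("pics/scc.png",cv2.resize(b,None,fx=3,fy=3,interpolation=cv2.INTER_CUBIC))
E
```

```text
(no output)
```

View pics/topc.png

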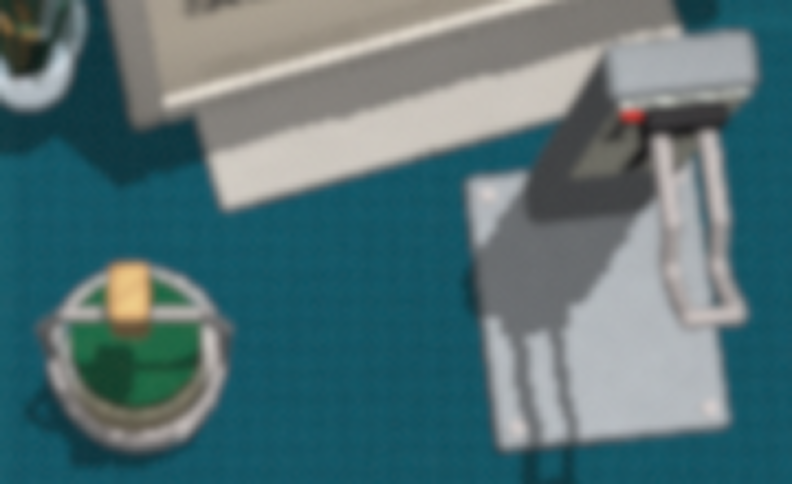

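View pics/scc.png

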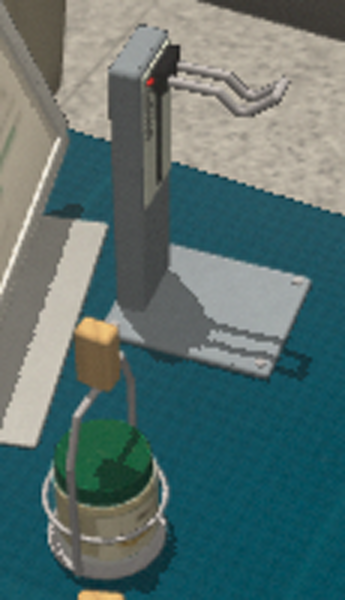

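The enlarged top view shows these points in crop pixels:
- Plate front corners at (498,450) and (732,425), rear-left corner at (465,180).
- Grip top face about (108–150, 262–320), bar ends at (68,313) and (205,313).
- Hook tip bar from (688,322) to (742,318), dip bends at about (672,268) and (718,262).

The scene crop shows the hook's dip at about (240,108), and the grip's top between (77,330) and (118,325).

```bash
cat > h.py <<'E'
import numpy as np
def ray(f,u,v):
    K=f["camera_matrix"]; r=np.array([(u-K[0,2])/K[0,0],(v-K[1,2])/K[1,1],1.]); return f["origin"],f["rotation"]@r
def plane(f,u,v,z):
    o,d=ray(f,u,v); return o+d*(z-o[2])/d[2]
def proj(f,p):
    c=f["rotation"].T@(np.array(p)-f["origin"]); K=f["camera_matrix"]; return (K@c/c[2])[:2]
E
python3 - <<'E'
import pickle,numpy as np
from h import *
np.set_printoptions(precision=4,suppress=True)
d=pickle.load(open("d0.pkl","rb")); T=d["top"];S=d["scene"]
t=lambda x,y,z:plane(T,240+x/4.4,110+y/4.4,z)
fl,fr,rl=t(498,450,.008),t(732,425,.008),t(465,180,.008)
print("plate",fl,fr,rl,np.linalg.norm(fl-fr),np.linalg.norm(fl-rl))
e=fl-fr; e/=np.linalg.norm(e); x=np.array([e[1],-e[0],0]); y0=e
e2=rl-fl; print("yaw front edge",np.degrees(np.arctan2(x[1],x[0])),"side",np.degrees(np.arctan2(e2[1],e2[0])))
o=(fl+fr)/2+x*.045; print("origin",o)
seat=o.copy();seat[2]=.22; print("seat proj crop top",(proj(T,seat)-[240,110])*4.4,"scene",(proj(S,seat)-[215,80])*3)
print("tipbar z.238+-",t(688,322,.240),t(742,318,.240))
print("level bends z.232",t(672,210,.234),t(722,205,.234)) 
print("grip top",t(108,262,.208),t(150,262,.208),t(108,320,.208),t(150,322,.208))
print("bar",t(68,313,.158),t(205,313,.158))
for p in [(77,330),(118,325)]: print("scene grip top",plane(S,215+p[0]/3,80+p[1]/3,.208))
# foot of carrier
import cv2
hsv=cv2.cvtColor(T["frame"],cv2.COLOR_RGB2HSV)
g=t(129,291,.208); print("g",g,"proj scene",(proj(S,g)-[215,80])*3, "lid center proj top",(proj(T,[g[0],g[1],.087])-[240,110])*4.4)
E
```

```text
plate [ 0.5371 -0.0786  0.008 ] [ 0.5506 -0.1994  0.008 ] [ 0.6803 -0.0633  0.008 ] 0.12164101473067272 0.14404995534459908
yaw front edge 6.36417197859085 side 6.089326446656998
origin [ 0.5885 -0.134   0.008 ]
seat proj crop top [696.6085 268.4245] scene [249.963   94.7705]
tipbar z.238+- [ 0.5617 -0.1252  0.24  ] [ 0.5634 -0.1475  0.24  ]
level bends z.232 [ 0.6106 -0.1211  0.234 ] [ 0.6128 -0.1421  0.234 ]
grip top [0.5935 0.1169 0.208 ] [0.5935 0.0987 0.208 ] [0.5679 0.1167 0.208 ] [0.5671 0.0986 0.208 ]
bar [0.5804 0.1368 0.158 ] [0.5805 0.0745 0.158 ]
scene grip top [0.5905 0.1192 0.208 ]
scene grip top [0.5698 0.104  0.208 ]
g [0.5807 0.1077 0.208 ] proj scene [ 99.7309 323.2936] lid center proj top [135.5891 339.623 ]
```

```bash
python3 -m creep '[[0.3,0,0,-30,-5],[0.3,20,-20,-70,-14],[0.3,58,-52,-80,-24],[0.3,95,-85,-80,-34],[0.3,133,-119,-80,-44],[0.3,170,-152,-80,-54],[0.3,208,-185,-80,-64],[0.3,245,-218,-80,-74],[0.3,283,-252,-80,-84],[0.3,320,-285,-80,-94],[0.3,358,-319,-80,-104],[0.3,395,-352,-80,-114]]'; python3 -c "
from station import env;import numpy as np
s=env.observe();print(s['position'],s['ee_rot'],s['qpos'])
R=s['ee_rot'];print(R.T@(np.array([.5807,.1077,.30])-s['position']), np.degrees(np.arctan2(R[1,0],R[0,0])))"
```

```text
t: 1.6
position: [0.4666, -0.1124, 0.311]
ee_rot: [[-0.71, 0.704, -0.0], [0.704, 0.71, 0.0], [0.0, -0.0, -1.0]]
force: [-0.4, -1.7, 0.0]
gripper_width: 0.704
grasp_force: 0.0
[ 0.46664116 -0.11242147  0.31095469] [[-7.09980944e-01  7.04220764e-01 -4.18453196e-04]
 [ 7.04220786e-01  7.09981036e-01  1.15702554e-04]
 [ 3.78573974e-04 -2.12536830e-04 -9.99999906e-01]] [-3.71169210e-01 -1.62355661e-02 -1.96055508e-01  1.39140831e+00
 -4.39515183e-05  4.10155864e-01]
[0.07403036 0.236607   0.01093243] 135.23336904930412
```

```bash
python3 -m creep '[[0.3,10,30,0,-8],[0.3,25,80,0,-17],[0.3,40,128,0,-26],[0.3,55,176,0,-35],[0.3,68,215,5,-43],[0.3,74,237,10,-45],[0.3,74,237,10,-45],[0.3,74,237,10,-45]]'; python3 - <<'E'
from station import env,optics;import numpy as np,cv2,pickle
f=optics.grab_frame("wrist");s=env.observe();R=s['ee_rot']
pickle.dump((f,s),open("w1.pkl","wb"));cv2.imwrite("pics/w1.png",f["frame"][:,:,::-1])
print(f["camera_matrix"],f["origin"],f["rotation"],s["position"])
E
```

```text
t: 2.6
position: [0.5815, 0.1047, 0.3011]
ee_rot: [[-1.0, 0.004, -0.001], [0.004, 1.0, -0.001], [0.001, -0.001, -1.0]]
force: [0.3, -0.0, -0.9]
gripper_width: 0.695
grasp_force: 0.0
[[325.1922621    0.         282.19524604]
 [  0.         325.1922621  210.24021787]
 [  0.           0.           1.        ]] [0.50964894 0.10550929 0.44401893] [[ 0.00369414  0.95869689  0.28440576]
 [ 0.99999238 -0.00318339 -0.00225808]
 [-0.00125944  0.28441193 -0.95870134]] [0.58158822 0.10448644 0.3014383 ]
```

View pics/w1.png

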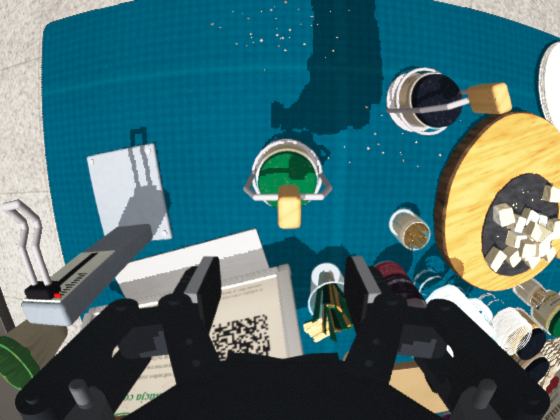

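The wrist view shows the green carrier's grip at about (289,210), spanning columns 279–300. The bar ends are near (246,199) and (330,196), and the fingers straddle the grip.

```bash
cat >> h.py <<'E'
def wray(f,u,v,z):
    K=f["camera_matrix"]; x=np.array([u-K[0,2],v-K[1,2]]); r=np.hypot(*x); a=r/K[0,0]
    d=f["rotation"]@np.r_[x/max(r,1e-9)*np.sin(a),np.cos(a)]; o=f["origin"]; return o+d*(z-o[2])/d[2]
E
python3 - <<'E'
import pickle,cv2,numpy as np
from h import *
f,s=pickle.load(open("w1.pkl","rb"))
hsv=cv2.cvtColor(f["frame"],cv2.COLOR_RGB2HSV)
m=cv2.inRange(hsv,(12,70,120),(28,255,255)); m[:175]=0;m[240:]=0;m[:,:265]=0;m[:,315:]=0
ys,xs=np.nonzero(m); print(cv2.minAreaRect(np.c_[xs,ys].astype(np.float32)))
v0,v1,u0,u1=ys.min(),ys.max()+1,xs.min(),xs.max()+1; print(v0,v1,u0,u1)
for v in (v0,v1):
  for z in (.208,.160): print(v,z,wray(f,u0,v,z),wray(f,u1,v,z))
print("bar",wray(f,246,199,.158),wray(f,330,196,.158))
E
```

```text
((289.0, 207.0), (42.0, 22.0), 90.0)
186 229 278 301
186 0.208 [0.56089275 0.10190956 0.208     ] [0.56093166 0.11899032 0.208     ]
186 0.16 [0.57131439 0.10117746 0.16      ] [0.57136121 0.121732   0.16      ]
229 0.208 [0.59474475 0.10166246 0.208     ] [0.59481857 0.11941323 0.208     ]
229 0.16 [0.61205099 0.10088012 0.16      ] [0.61213982 0.12224092 0.16      ]
bar [0.58369233 0.07185294 0.158     ] [0.58108861 0.14851035 0.158     ]
```

```bash
python3 -m creep '[[0.35,0,5,30,0],[0.35,0,5,70,0],[0.35,0,5,100,0],[0.35,0,5,120,0],[0.35,0,5,130,0],[0.35,0,5,135,0],[0.35,0,5,135,0]]'; python3 -m creep '[[0.6,0,0,0,0],[0.7,0,0,0,0],[0.8,0,0,0,0],[0.9,0,0,0,0],[1,0,0,0,0],[1,0,0,0,0],[1,0,0,0,0],[1,0,0,0,0]]'
```

```text
t: 3.52
position: [0.5824, 0.1103, 0.1669]
ee_rot: [[-1.0, 0.002, 0.001], [0.002, 1.0, 0.0], [-0.001, 0.0, -1.0]]
force: [-0.8, 0.5, 0.1]
gripper_width: 0.65
grasp_force: 0.0
t: 4.53
position: [0.5825, 0.1103, 0.167]
ee_rot: [[-1.0, 0.002, 0.001], [0.002, 1.0, -0.001], [-0.001, -0.001, -1.0]]
force: [-1.0, -1.5, 4.9]
gripper_width: 0.203
grasp_force: 59.3
```

```bash
python3 -m creep '[[1,0,0,-10,0],[1,0,0,-30,0],[1,5,-3,-55,0],[1,20,-15,-80,0],[1,40,-40,-95,-1],[1,60,-70,-100,-2],[1,80,-105,-100,-3],[1,90,-140,-100,-4],[1,93,-175,-100,-5],[1,93,-207,-100,-6],[1,93,-235,-100,-6],[1,93,-250,-100,-6]]';  python3 -m creep '[[1,0,-4,0,0],[1,0,-5,0,0],[1,0,-5,0,0],[1,0,-5,0,0],[1,0,-5,0,0],[1,0,-5,0,0]]'; python3 - <<'E'
from station import env,optics;import numpy as np,cv2,pickle
s=env.observe();d={n:optics.grab_frame(n) for n in("scene","top","wrist")};d["s"]=s
pickle.dump(d,open("d1.pkl","wb"))
a=d["top"]["frame"][110:260,290:430,::-1]; b=d["scene"]["frame"][60:260,230:380,::-1]
A=cv2.resize(a,None,fx=3,fy=3,interpolation=2);B=cv2.resize(b,None,fx=2.3,fy=2.3,interpolation=2)
h=max(A.shape[0],B.shape[0]);P=lambda i:np.pad(i,((0,h-i.shape[0]),(0,0),(0,0)))
o=np.hstack([P(A),P(B)]);print(o.shape,A.shape);cv2.imwrite("pics/c1.png",o);cv2.imwrite("pics/w2.png",d["wrist"]["frame"][:,:,::-1])
E
```

```text
t: 6.02
position: [0.488, -0.1398, 0.2654]
ee_rot: [[-0.995, -0.102, -0.002], [-0.102, 0.995, 0.002], [0.001, 0.002, -1.0]]
force: [-0.2, 0.6, -3.0]
gripper_width: 0.201
grasp_force: 59.0
t: 6.78
position: [0.4891, -0.144, 0.2664]
ee_rot: [[-0.995, -0.103, 0.0], [-0.103, 0.995, 0.0], [-0.0, 0.0, -1.0]]
force: [0.3, -0.8, -3.0]
gripper_width: 0.202
grasp_force: 59.0
(460, 765, 3) (450, 420, 3)
```

View pics/c1.png

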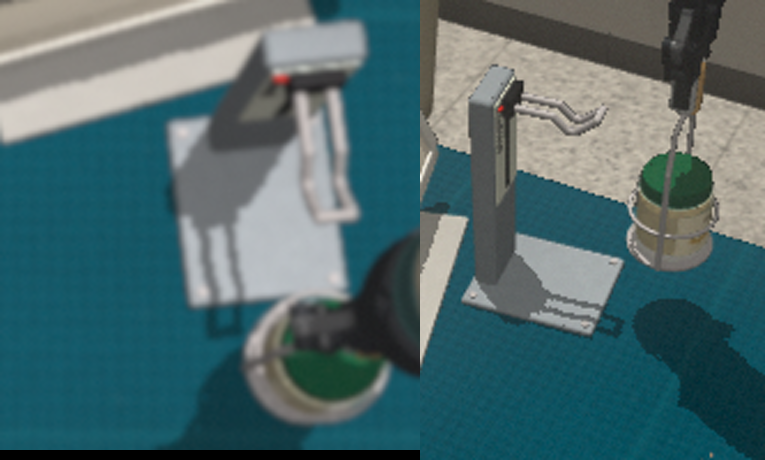

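View pics/w2.png

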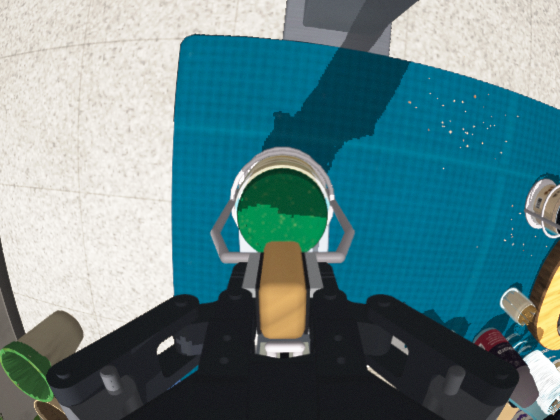

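The composite shows the carrier hanging upright from the gripper in front of the hook, with the hook tip at about (340,215) in its top-view half and the dip at (573,133) in its scene half. The wrist view shows the hook's tip centred behind the grip, at about (285,347) against the grip's centre at column 283. I'll go forward.

```bash
python3 -m creep '[[1,-5,0,0,0],[1,-15,0,0,0],[1,-30,0,0,0],[1,-45,0,0,0],[1,-60,0,0,0],[1,-73,0,0,0],[1,-84,0,0,0],[1,-92,0,0,0],[1,-98,0,0,0],[1,-101,0,0,0],[1,-101,0,0,0],[1,-101,0,0,0]]'; python3 - <<'E'
from station import env,optics;import numpy as np,cv2,pickle
s=env.observe();d={n:optics.grab_frame(n) for n in("scene","top")}
a=d["top"]["frame"][110:210,340:430,::-1]; b=d["scene"]["frame"][60:210,230:350,::-1]
A=cv2.resize(a,None,fx=4.5,fy=4.5,interpolation=2);B=cv2.resize(b,None,fx=3,fy=3,interpolation=2)
o=np.hstack([A,B]);print(o.shape);cv2.imwrite("pics/c2.png",o)
E
```

```text
t: 8.43
position: [0.5893, -0.1338, 0.2663]
ee_rot: [[-0.995, -0.103, -0.0], [-0.103, 0.995, 0.0], [0.0, 0.0, -1.0]]
force: [0.4, 0.9, -3.7]
gripper_width: 0.203
grasp_force: 59.0
(450, 765, 3)
```

View pics/c2.png

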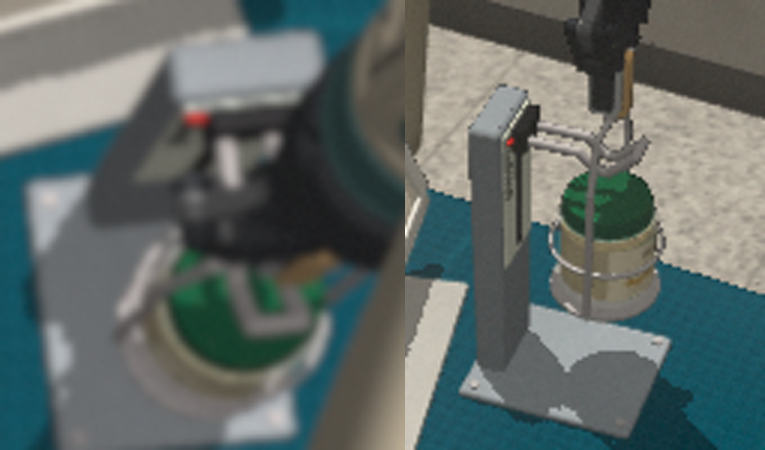

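The hook is now between lid and bar: its tip is at about (275,325) in the top-view half, and the bail straddles it at (600,140) in the scene half. I'll lower slowly while watching the force.

```bash
python3 -m creep '[[1,0,0,4,0],[1,0,0,9,0],[1,0,0,14,0],[1,0,0,19,0],[1,0,0,24,0],[1,0,0,28,0],[1,0,0,32,0],[1,0,0,36,0],[1,0,0,40,0],[1,0,0,40,0],[1,0,0,40,0],[1,0,0,40,0]]'; python3 -m creep '[[1,0,0,2,0],[1,0,0,4,0],[1,0,0,6,0],[1,0,0,8,0],[1,0,0,10,0],[1,0,0,10,0],[1,0,0,10,0],[1,0,0,10,0]]'
```

```text
t: 10.02
position: [0.5898, -0.1339, 0.2266]
ee_rot: [[-0.995, -0.103, 0.001], [-0.103, 0.995, -0.0], [-0.001, -0.0, -1.0]]
force: [0.9, -0.3, -1.0]
gripper_width: 0.202
grasp_force: 59.2
t: 11.02
position: [0.5897, -0.1338, 0.2165]
ee_rot: [[-0.995, -0.103, 0.0], [-0.103, 0.995, -0.0], [-0.0, -0.0, -1.0]]
force: [0.8, -0.1, -0.7]
gripper_width: 0.2
grasp_force: 59.4
```

```bash
python3 -m creep '[[1,0,0,2,0],[1,0,0,4,0],[1,0,0,4,0],[1,0,0,4,0],[1,0,0,4,0]]'; python3 -m creep '[[0.75,0,0,4,0],[0.7,0,0,4,0],[0.65,0,0,4,0],[0.6,0,0,4,0],[0.6,0,0,4,0],[0.6,0,0,4,0],[0.6,0,0,4,0],[0.6,0,0,4,0]]'; python3 - <<'E'
from station import env,optics;import numpy as np,cv2
d={n:optics.grab_frame(n) for n in("scene","wrist")}
b=d["scene"]["frame"][60:210,230:350,::-1]; a=d["wrist"]["frame"][150:,180:400,::-1]
B=cv2.resize(b,None,fx=3,fy=3,interpolation=2);A=cv2.resize(a,(366,450))
cv2.imwrite("pics/c3.png",np.hstack([A,B]))
E
```

```text
t: 11.65
position: [0.5897, -0.1338, 0.2124]
ee_rot: [[-0.995, -0.103, 0.0], [-0.103, 0.995, -0.0], [-0.0, -0.0, -1.0]]
force: [1.5, 0.3, 0.1]
gripper_width: 0.203
grasp_force: 59.5
t: 12.65
position: [0.5896, -0.1339, 0.2083]
ee_rot: [[-0.995, -0.103, 0.0], [-0.103, 0.995, -0.0], [-0.0, -0.0, -1.0]]
force: [-0.7, 0.5, -0.6]
gripper_width: 0.398
grasp_force: 0.0
```

View pics/c3.png

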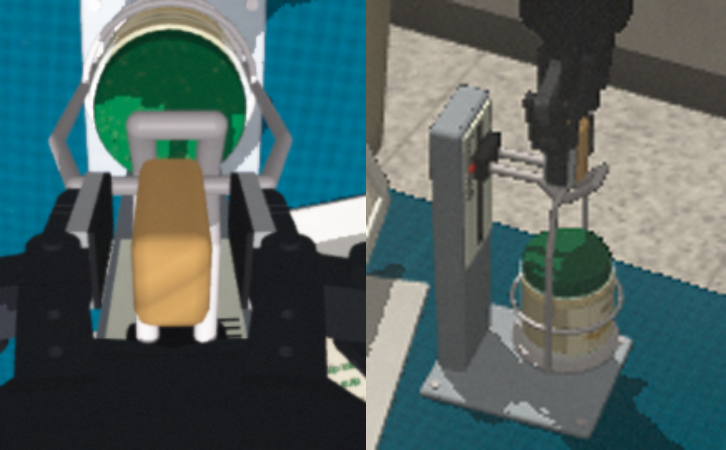

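The wrist half shows the fingers open and clear of the grip on both sides, with the hook's tip bar at (178,125) in front of the bail's bar. The scene half shows the carrier hanging upright. I'll withdraw straight up.

```bash
python3 -m creep '[[0.5,0,0,-3,0],[0.45,0,0,-8,0],[0.45,0,0,-16,0],[0.45,0,0,-28,0],[0.45,0,0,-42,0],[0.45,0,0,-60,0],[0.45,0,0,-80,0],[0.45,0,0,-100,0],[0.45,0,0,-115,0],[0.45,0,0,-120,0],[0.45,0,0,-120,0],[0.45,0,0,-120,0]]'; python3 -m creep '[[0.45,0,0,0,0],[0.45,0,0,0,0],[0.45,0,0,0,0],[0.45,0,0,0,0],[0.45,0,0,0,0],[0.45,0,0,0,0],[0.45,0,0,0,0],[0.45,0,0,0,0],[0.45,0,0,0,0],[0.45,0,0,0,0],[0.45,0,0,0,0],[0.45,0,0,0,0]]'; python3 - <<'E'
from station import env,optics;import numpy as np,cv2
f1=optics.grab_frame("scene")["frame"]
for _ in range(4): f2=optics.grab_frame("scene")["frame"]
df=cv2.absdiff(f1,f2)[100:220,250:350]; print("motion",df.max(),df.mean())
w=optics.grab_frame("wrist")["frame"]
B=cv2.resize(f2[60:210,230:350,::-1],None,fx=3,fy=3,interpolation=2);A=cv2.resize(w[100:,150:420,::-1],(380,450))
cv2.imwrite("pics/c4.png",np.hstack([A,B]))
E
```

```text
t: 14.25
position: [0.5891, -0.1337, 0.3273]
ee_rot: [[-0.995, -0.103, -0.002], [-0.103, 0.995, 0.001], [0.002, 0.001, -1.0]]
force: [0.1, 0.4, -0.2]
gripper_width: 0.548
grasp_force: 0.0
t: 15.75
position: [0.5896, -0.1338, 0.3283]
ee_rot: [[-0.995, -0.103, -0.0], [-0.103, 0.995, 0.0], [0.0, 0.0, -1.0]]
force: [-0.8, -0.0, -0.0]
gripper_width: 0.552
grasp_force: 0.0
motion 19 1.6731944444444444
```

View pics/c4.png

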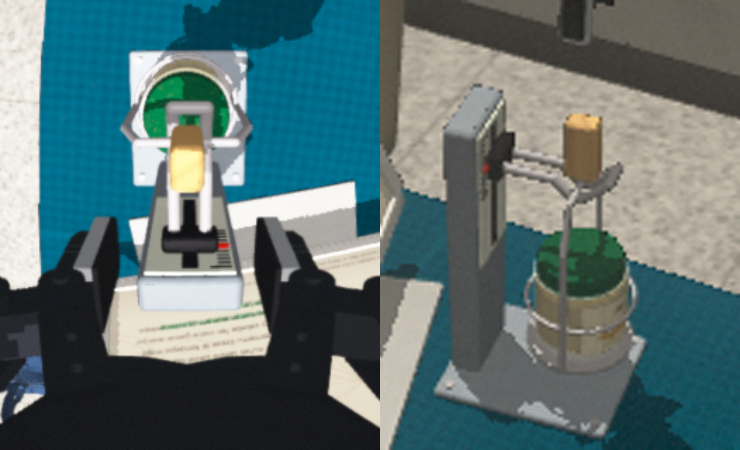

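The carrier hangs upright and still in the hook's dip, at about (580,190) in the scene half. The gripper is well above it.

```bash
python3 -c "
from station import env;print(env.finish_job())"
```

```text
the job is handed in; nothing more can be done
None
```

The green-lidded jar's carrier is hanging upright and looks still on the spring scale's hook, the gripper is clear above it, the black-lidded carrier was not touched, and the job is handed in; the hand-in returned no verdict, and I did not measure the hook's exact dip.

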